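# Index the lens turret and set its brake screw

### The arm

A 6-joint arm with a two-finger parallel gripper is mounted at the origin on the work surface. World frame = base frame: x ahead of the robot, y to its left, z up, the work surface at z = 0. Lengths are in mm, angles in rad, forces in N, time in s.
With the tool pointing down it reaches from about 350 to 875 mm from the base axis. Payload 4.2 kg.
Tool frame: the origin (TCP) lies midway between the tips of the shut fingers; the grasp point (between the pads) lies 19 mm behind it; y points along the fingers, x is the direction in which the jaws open and shut, and the axes are right-handed (so a half turn about y gives the same grasp; the last joint's range is limited). The gripper opens to 85 mm and grips with 20 to 120 N. Pads are 22 mm wide; open, the fingers measure 114 mm over their backs; the gripper's body (76 mm by 85 mm) begins 54 mm behind the grasp point. The pads swing forward as they close: fully open they stand 13 mm farther back than shut.
Start: joints at [1.553, 0.385, 0.008, 0, -1.194, -0.259], TCP at [170.767, 601.197, 197.112] pointing down, gripper open.
Joint ranges: [-3.14, 3.14], [-1.21, 2.06], [-1.07, 1.41], [-3.16, 2.05], [-2.99, -0.16], [-3.1, 3.1]. Speed limits (rad/s): [2.79, 2.79, 3.14, 3.14, 3.14, 3.14].

### API

Orientations are given as a unit quaternion [x, y, z, w].
In Python, from bench import read_state, get_image, job_done gives the robot as it stands.
- The arm moves only by the tool play_rows, never from a script. Its argument "series" is a list of rows, each a list of 7 numbers: the shift along the tool's x, y, z in m, then the turn, a rotation vector about the tool's x, y, z in rad, then the finger opening in m, from 0 to 0.0854. In form: [[x, y, z, wx, wy, wz, claw], ...]. A call has 1 to 10 rows; each row shifts and turns the pose as measured when the row begins, along the tool's axes as they then stand; what a row does not reach is not made up. A row lasts 1/10 s, in which the tool goes at most 50 mm and 8.59 degrees, less where a joint would pass 70% of its speed; a pose out of reach is approached as far as the arm can. A call with a gripper value outside its range is refused whole. The fingers move at their own pace and stop on an object; the grip force is fixed at half the most. Time passes only in rows, so rows that do not move let the fingers close. It gives the time, the measured TCP pose, the force and the opening at its end, in the units of the state.
- read_state(): the state, without advancing time (a new reading comes with each control period).
- get_image(name): name is "scene" or "top" or "wrist"; returns a dict with "color" (420x560x3 uint8, red, green, blue), "intrinsics" (3x3 intrinsics, pixels), "origin" and "orientation" of the camera in the world. Camera axes: x right, y down, z forward; pixel columns grow to the right and rows downward; lengths in mm; the calibration is good to about 2 mm. A picture is of the moment at which its call begins. There is no depth.
- job_done(): hands the job in, once; it reports no verdict.
The state is a dict: "clock": time; "joints": joint angles; "joint_vel": joint speeds; "joint_efforts": joint torques, N m; "position": TCP position; "ee_rot": TCP orientation; "contact_force": force on the tool from outside, world axes, zero at the start; "wrist_torque": the same for the moment, N m; "gripper_width": finger opening in mm.
Only numpy, scipy, OpenCV 4.12 (cv2) and the standard library are available. Lean on these libraries where they do the work, as an engineer would, in place of code of your own. Each camera call takes 0.05 s, during which the arm holds its last target. There are 200 camera calls.

### The job

By its yellow post, turn the lens turret until the green lens clicks home at the red pointer. Then turn the orange thumbscrew clockwise until it seats, back it off a quarter turn so the turret's brake runs free, and finish still holding the thumbscrew's wing between the fingers at that setting: do not let go. Leave everything else on the table where it is.

Things in the scene. Friction and masses are not known exactly. Their poses are not given: they have to be found in the camera images.
- unit: white base plate 240 (x) x 420 (y) x 20 mm fixed to the table; origin under its centre, x away from the robot, y left, turned by some yaw. Carries the turret at local (0, 90) mm, the red pointer, and the grey brake block (70 x 80 mm, top 50 mm above the table) with the thumbscrew at local (0, -95) mm. Nothing on it stands over 96 mm above the table
- turret_axis (a point): on the turret's vertical axis, at the level of the disc's top, 42 mm above the table. The turret is a black disc of 160 mm diameter with three lenses 36 mm across, centred 50 mm from the axis and 60 degrees apart: green, clear, blue (green is the most counterclockwise, seen from above)
- turret_post (a point): the turret's handle, an upright yellow post of 16 mm diameter standing 65 mm from the turret's axis, opposite the clear lens; it rises 48 mm from the disc, from 42 to 90 mm above the table; this point is on its centre line, 24 mm above the disc (66 mm above the table)
- green_lens (a point): centre of the green lens's top face, on the turret
- red_pointer (a point): tip of the fixed red pointer on a small grey housing (30 x 30 mm, 46 mm tall) just outside the turret's rim, on the unit's far side
- turret (a joint): turret angle (rad), counterclockwise from above positive. A spring plunger clicks into detents at 0 (clear lens at the pointer), 1.047 (blue) and -1.047 (green); starts between -0.2 and 1.1. Within 0.12 rad of a detent it pulls itself in when let go, elsewhere it stays put. Passing a detent's edge takes up to about 6 N at the post, else under 1 N. Stops at -1.22 and 1.22
- wing (a point): the orange thumbscrew's wing; this point lies on the screw's vertical axis, 84 mm above the table; the wing is an upright bar 46 mm long (this frame's x), 14 mm thick (y), from 62 to 96 mm above the table, on a disc 40 mm across. A white mark shows on the wing's +x end; four white ticks on the block mark quarter turns
- thumbscrew (a joint): thumbscrew angle (rad), growing as it is screwed in, clockwise from above. It seats against a hard stop at 2.20 and starts 0.5 to 1.3 rad short of that; it stays where it is left (friction about 0.06 N m); it does not rise or sink noticeably. A quarter turn back from the seat is 0.63
- lens_a: a red-rimmed loose trial lens, 38 mm across, 5 mm thick, lying on the unit's plate; origin under its centre. Bystander: leave alone
- lens_b: a dark-rimmed loose trial lens, 38 mm across, 5 mm thick, lying on the unit's plate; origin under its centre. Bystander: leave alone
- eyedrops: small white bottle with blue cap, 28 mm across, 65 mm tall, standing left of the unit; origin under its centre. Bystander
- cleaner: blue lens-cleaner bottle, 54 mm across, 150 mm tall, standing right of the unit; origin under its centre. Bystander
- screwdriver: small screwdriver 160 mm long lying right of the unit. Bystander
- occluder: black hand-held eye occluder, 180 mm long, 6 mm thick, lying left of the unit. Bystander
- lens_case: dark wooden lens case 60 x 200 x 35 mm, beyond the unit. Bystander

How it is judged (in metres and radians):
On the way, in this order (a step that is already met when the one before it is completed fails the run):
1. the turret rests in the detent with the green lens at the red pointer (value of joint turret between -1.147 and -0.947 rad), for 0.2 s.
2. the thumbscrew is turned clockwise until it seats (value of joint thumbscrew above 2.12 rad), for 0.1 s.
3. the thumbscrew is backed off a quarter turn and held between the fingers (value of joint thumbscrew between 0.379 and 0.879 rad and contact force between the fingers and thumbscrew above 2 N and distance between the grasp point and wing below 0.03 m), for 0.2 s.
At the end, for the whole second after the job is handed in: The green lens is at the pointer (turret within 0.1 rad of its detent), the thumbscrew stands a quarter turn (1.571 rad, give or take 0.25) back from its seat, is still, and the fingers still grip its wing with more than 2 N, the grasp point within 30 mm of the wing's middle (all of step 1 and all of step 3 and velocity of joint thumbscrew between -0.05 and 0.05 rad/s); the arm keeps its last pose, push and grip.
It fails at once if a bystander is moved by more than 30 mm (distance of any of lens_a, lens_b, eyedrops, cleaner, screwdriver, occluder, lens_case from where it was at the start of the episode above 0.03 m).
It also fails if it takes over 54 s, if anything falls off the work surface, if the arm or the gripper's body presses on something with over 40 N, if the wrist force passes 120 N, or if a joint passes its speed limit or range.

## Working session

There is one attempt and no reset: what is moved stays moved. The work goes in short steps, Python scripts to look and compute and a tool call to move; the robot and the scene stay as the last step left them, time stands still between calls to the robot, and variables do not carry over. Pictures are saved under pics/ and viewed, about 8 in all and at most 12, crops included, and the job is handed in when it is done.

Besides the shell and the picture viewer there is one more tool, called as a command line: name --pt "numbers of a row" for each row, then --argument value for the rest. play_rows: Moves the arm, as the interface text tells. Its arguments: {"type":"object","properties":{"series":{"type":"array","items":{"type":"array","items":{"type":"number"}}}},"required":["series"]}

```bash
mkdir -p pics
python3 - <<'E'
from bench import *
import cv2,pickle
s=read_state();print(s)
for n in("top","scene"):
    i=get_image(n);cv2.imwrite(f"pics/{n}0.png",i["color"][:,:,::-1]);pickle.dump(i,open(f"{n}0.pkl","wb"))
    print(n,i["intrinsics"],i["origin"],i["orientation"])
E
```

```text
{'clock': 0.0, 'joints': array([ 1.55260686e+00,  3.85538349e-01,  6.58814301e-03, -5.19503855e-04,
       -1.19400537e+00, -2.58587763e-01]), 'joint_vel': array([ 0.00026298, -0.00209004, -0.00015425, -0.00038449, -0.00090484,
       -0.00119324]), 'joint_efforts': array([-1.28809156e-04, -3.92283189e+01,  1.88396895e+01,  4.18606952e+00,
       -4.62618365e-03,  1.06455559e-05]), 'position': array([170.59111892, 600.55915494, 196.01487937]), 'ee_rot': array([ 0.4267973 , -0.56373866,  0.56472922, -0.42558629]), 'contact_force': array([-1.07384981,  0.4853665 , -0.93288781]), 'wrist_torque': array([-0.02602469, -0.00143122, -0.02751113]), 'gripper_width': 85.44151666988883}
top [[430.32388572   0.         281.11793081]
 [  0.         430.32388572 203.15823699]
 [  0.           0.           1.        ]] [ 534.02650007    2.77967696 1242.26620178] [ 0.71291991 -0.70043085  0.02816982 -0.01866258]
scene [[476.16366528   0.         281.98637346]
 [  0.         476.16366528 210.36682974]
 [  0.           0.           1.        ]] [1560.59281455 -609.50796833 1044.02039922] [ 0.80152486  0.43238465 -0.19237205 -0.36550569]
```

View pics/top0.png

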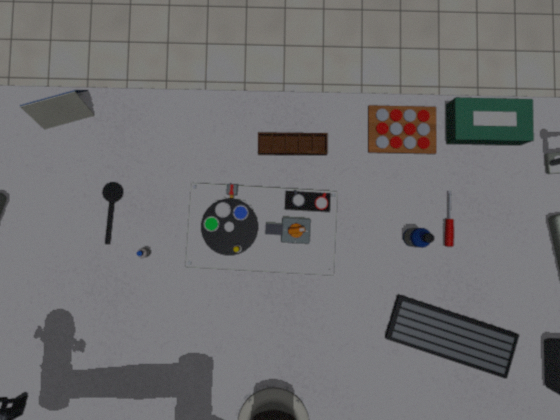

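View pics/scene0.png

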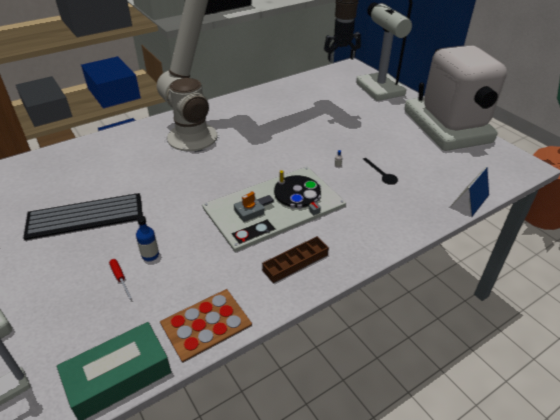

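The top view shows the plate with corners near (192,184), (338,189), (335,275) and (186,267). The disc centre is near (229,227), the green lens at (211,224), blue at (241,213), the post at (237,249), the pointer at (232,190) and the wing at (296,230). I'll measure these and zoom in.

```bash
cat > h.py <<'E'
import numpy as np,cv2
from scipy.spatial.transform import Rotation as R
def world(i,uv,z):
    d=R.from_quat(i["orientation"]).apply(np.linalg.inv(i["intrinsics"])@[uv[0],uv[1],1.]); o=np.array(i["origin"])
    return o+d*(z-o[2])/d[2]
def px(i,p):
    c=i["intrinsics"]@R.from_quat(i["orientation"]).inv().apply(np.array(p)-i["origin"]); return c[:2]/c[2]
def blob(i,lo,hi,box):
    x0,y0,x1,y1=box
    m=cv2.inRange(cv2.cvtColor(i["color"],cv2.COLOR_RGB2HSV)[y0:y1,x0:x1],lo,hi)
    M=cv2.moments(m,True); return (M["m10"]/max(M["m00"],1)+x0,M["m01"]/max(M["m00"],1)+y0),M["m00"]
E
python3 - <<'E'
from h import *;import pickle
i=pickle.load(open("top0.pkl","rb"))
B=(185,180,340,280)
for n,lo,hi,z in(("green",(45,120,60),(75,255,255),42),("blue",(105,120,60),(125,255,255),42),("yellow",(20,120,60),(33,255,255),90),("orange",(8,150,80),(19,255,255),90)):
    c,a=blob(i,lo,hi,B);print(n,c,a,world(i,c,z))
for c in((192,184),(338,189),(335,275),(186,267)):print(world(i,c,20))
print(world(i,(229,227),42))
cv2.imwrite("pics/top0z.png",cv2.resize(i["color"][178:282,182:342,::-1],None,fx=5,fy=5,interpolation=cv2.INTER_CUBIC))
E
```

```text
green (210.9512195121951, 223.4227642276423) 123.0 [553.79701651 181.43633114  42.        ]
blue (240.21367521367523, 212.24786324786325) 117.0 [586.33565897 100.91389797  42.        ]
yellow (234.88235294117646, 240.91176470588235) 34.0 [507.58099753 109.37927027  90.        ]
orange (292.8134328358209, 229.23880597014926) 134.0 [541.29047524 -44.53883048  90.        ]
[665.3116809  241.67308823  20.        ]
[ 658.76100724 -174.84696326   20.        ]
[ 414.96417922 -168.43053776   20.        ]
[430.61729253 251.25184902  20.        ]
[544.73759439 131.08800301  42.        ]
```

View pics/top0z.png

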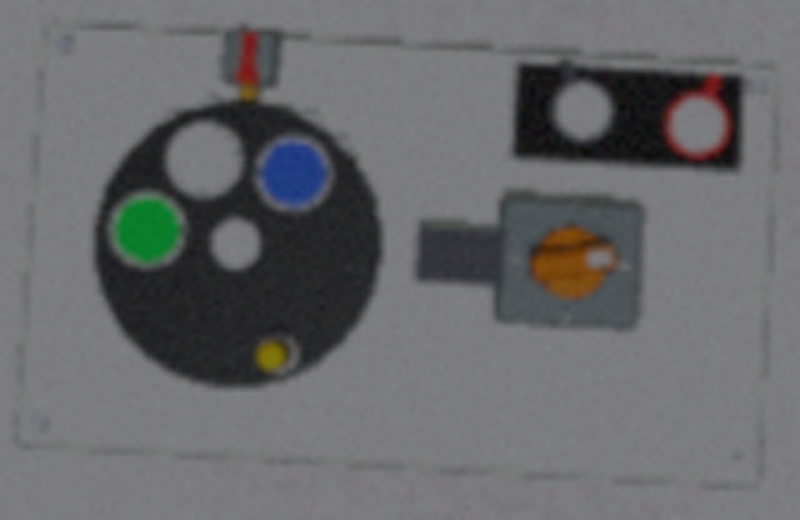

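The zoom shows the disc centre at crop (238,243) and the green lens at left (148,230). The post top is at (270,355), the pointer tip at (248,90), and the wing is centred near (570,262) with its white mark at (600,258). The yellow blob picked up the pointer spring, so I'll redo it with tighter boxes.

Run:
```python
from h import *;import pickle
from bench import read_state
i=pickle.load(open("top0.pkl","rb"))
ax=np.array([546.9,131.8])
c,a=blob(i,(20,120,50),(33,255,255),(225,235,250,260));p=world(i,c,89);print("post",c,a,p,np.degrees(np.arctan2(*(p[:2]-ax)[::-1])),np.hypot(*(p[:2]-ax)))
g,_=blob(i,(45,120,60),(75,255,255),(185,180,340,280));g=world(i,g,42)[:2]-ax;print("green ang",np.degrees(np.arctan2(g[1],g[0])))
f=lambda x,y,z:world(i,(x/5+182-.4,y/5+178-.4),z)
p=f(248,92,44);print("pointer",p,np.degrees(np.arctan2(*(p[:2]-ax)[::-1])))
b=[f(*q,50) for q in((502,193),(642,200),(637,328),(497,322))];b=np.array(b);print(b,b.mean(0));s=b.mean(0)[:2];d=ax-s;print("yaw from block",np.degrees(np.arctan2(-d[0],d[1])),np.hypot(*d))
print("mark",f(600,258,96),"disc",f(570,263,70))
s=read_state();print(R.from_quat(s["ee_rot"]).as_matrix().round(3))
for yaw in(-1,-2,-3):
    r=np.radians(yaw);print(yaw,ax+185*np.array([np.sin(r),-np.cos(r)]))
```

```text
post (235.51724137931035, 248.58620689655172) 29.0 [487.22441482 107.28847659  89.        ] -157.66977609127653 64.51348887505374
green ang 82.08934749079455
pointer [631.14742108 126.92373685  44.        ] -3.3125990570541686
[[577.09133605 -15.64641494  50.        ]
 [574.58389326 -93.36614734  50.        ]
 [503.82326225 -91.50422304  50.        ]
 [505.82002551 -14.1021573   50.        ]] [540.32962927 -53.65473565  50.        ]
yaw from block -2.0290510489623887 185.57108812542327
mark [541.76006807 -67.67909626  96.        ] disc [538.93792687 -52.9833016   70.        ]
[[-0.273 -0.     0.962]
 [-0.962 -0.002 -0.273]
 [ 0.002 -1.     0.   ]]
-1 [543.67130481 -53.1718236 ]
-2 [540.44359311 -53.087303  ]
-3 [537.2178481  -52.94646393]
```

play_rows --pt "0.03 0 0.034 0 0 0 0.045" --pt "0.03 0 0.034 0 0 0 0.045" --pt "0.03 0 0.034 0 0 0 0.045" --pt "0.03 0 0.034 0 0 0 0.045" --pt "0.03 0 0.034 0 0 0 0.045" --pt "0.03 0 0.034 0 0 0 0.045" --pt "0.03 0 0.034 0 0 0 0.045" --pt "0.03 0 0.034 0 0 0 0.045" --pt "0.03 0 0.034 0 0 0 0.045" --pt "0.03 0 0.034 0 0 0 0.045"

```text
clock: 1.1
position: [419.9, 207.4, 192.4]
ee_rot: [0.432, -0.56, 0.564, -0.426]
contact_force: [1.3, 0.3, -0.1]
gripper_width: 45.3
```

```bash
cat > go.py <<'E'
import sys
from h import *
from bench import read_state
# args: x y z yaw(deg of tool x): prints needed shift in tool axes (m), turn about tool y (rad)
def need(x,y,z,yaw):
    s=read_state();r=R.from_quat(s["ee_rot"]);m=r.as_matrix()
    cur=np.degrees(np.arctan2(m[1,0],m[0,0]))
    print("t",round(s["clock"],2),"pos",np.round(s["position"],1),"yaw",round(cur,1),"down",m[:,1].round(3),"w",round(s["gripper_width"],1))
    print("F",s["contact_force"].round(1),"T",s["wrist_torque"].round(2),"q",s["joints"].round(2))
    print("shift m",(r.inv().apply(np.array([x,y,z])-s["position"])/1e3).round(4),"wy",round(-np.radians((yaw-cur+180)%360-180),3))
need(*map(float,sys.argv[1:]))
E
python3 go.py 486.9 107.4 150 -67.8
```

```text
t 1.1 pos [419.9 207.4 192.4] yaw -105.3 down [-0.003 -0.009 -1.   ] w 45.3
F [ 1.3  0.3 -0.1] T [ 0.07 -0.1  -0.05] q [ 0.81  0.12 -0.36  0.   -1.09  0.49]
shift m [0.0784 0.0431 0.091 ] wy -0.654
```

play_rows --pt "0 0 0 0 -0.135 0 0.045" --pt "0 0 0 0 -0.135 0 0.045" --pt "0 0 0 0 -0.135 0 0.045" --pt "0 0 0 0 -0.135 0 0.045" --pt "0 0 0 0 -0.115 0 0.045" --pt "0.03 0.011 0.006 0 0 0 0.045" --pt "0.03 0.011 0.006 0 0 0 0.045" --pt "0.03 0.011 0.006 0 0 0 0.045" --pt "0.028 0.01 0.006 0 0 0 0.045" --pt "0 0 0 0 0 0 0.045"

```text
clock: 2.1
position: [490.3, 97.2, 145.5]
ee_rot: [0.596, -0.389, 0.388, -0.586]
contact_force: [-1.4, 0.2, -0.7]
gripper_width: 44.7
```

```bash
python3 go.py 486.9 107.4 52 -67.8
python3 - <<'E'
from h import *
from bench import *
import pickle
i=get_image("wrist");cv2.imwrite("pics/w1.png",i["color"][:,:,::-1]);pickle.dump(i,open("w1.pkl","wb"))
print("expected post top px",px(i,[486.9,107.4,90]),"axis",px(i,[546.9,131.8,42]))
E
```

```text
t 2.1 pos [490.3  97.2 145.5] yaw -66.7 down [-0.009 -0.011 -1.   ] w 44.7
F [-1.4  0.2 -0.7] T [ 0.02  0.03 -0.03] q [ 0.52  0.23 -0.36  0.01 -1.    1.45]
shift m [-0.0113  0.0935  0.0021] wy 0.019
expected post top px [261.32515851 212.78534187] axis [264.12747136 121.17768971]
```

View pics/w1.png

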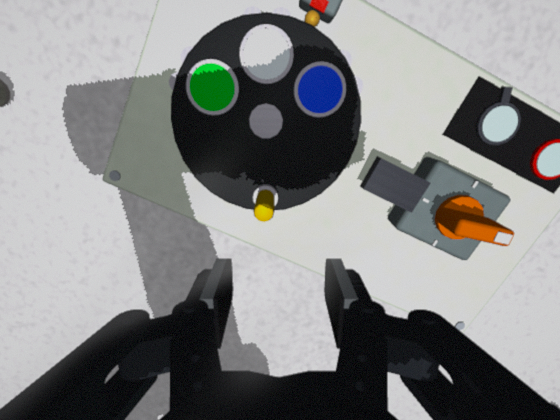

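The wrist view shows the post top at (264,212) where I expected (261,213), and the axis at (265,120) where I expected (264,121), so the estimate is good. I'll go down around the post.

play_rows --pt "-0.006 0.02 0.001 0 0.01 0 0.045" --pt "-0.005 0.02 0.001 0 0.01 0 0.045" --pt "0 0.02 0 0 0 0 0.045" --pt "0 0.02 0 0 0 0 0.045" --pt "0 0.012 0 0 0 0 0.045" --pt "0 0 0 0 0 0 0.024" --pt "0 0 0 0 0 0 0.024" --pt "0 0 0 0 0 0 0.024"

```text
clock: 2.95
position: [486.8, 113.3, 54.7]
ee_rot: [0.59, -0.392, 0.394, -0.585]
contact_force: [1.1, -0.8, -0.8]
gripper_width: 24.1
```

```bash
python3 go.py 486.9 107.4 52 -67.8
```

```text
t 2.95 pos [486.8 113.3  54.7] yaw -67.6 down [-0.003 -0.007 -1.   ] w 24.1
F [ 1.1 -0.8 -0.8] T [-0.17 -0.04  0.  ] q [ 0.56  0.34 -0.48  0.01 -0.76  1.4 ]
shift m [ 0.0055  0.0027 -0.0022] wy 0.004
```

play_rows --pt "-0.0065 0.0005 0.0 0 0.1 0 0.024" --pt "-0.0065 0 0.0003 0 0.1 0 0.024" --pt "-0.0065 0 0.0003 0 0.1 0 0.024" --pt "-0.0065 0 0.0003 0 0.1 0 0.024" --pt "-0.0065 0 0.0003 0 0.1 0 0.024" --pt "-0.0065 0 0.0003 0 0.1 0 0.024" --pt "-0.0065 0 0.0003 0 0.1 0 0.024" --pt "-0.0065 0 0.0003 0 0.1 0 0.024"

```text
clock: 3.75
position: [491.6, 168.8, 63.0]
ee_rot: [0.375, -0.595, 0.599, -0.383]
contact_force: [1.0, 0.3, 0.8]
gripper_width: 23.8
```

```bash
cat > arc.py <<'E'
from h import *
from bench import *
s=read_state();d=s["position"][:2]-[546.9,131.8];print("post ang",np.degrees(np.arctan2(d[1],d[0]))%360,"r",np.hypot(*d))
E
python3 arc.py; python3 go.py 516.4 189.2 52 -152
```

```text
post ang 146.2108308709324 r 66.53550510633222
t 3.75 pos [491.6 168.8  63. ] yaw -115.2 down [ 0.012  0.002 -1.   ] w 23.8
F [1.  0.3 0.8] T [ 0.03  0.03 -0.  ] q [ 0.65  0.35 -0.44  0.01 -0.77  0.48]
shift m [-0.0289  0.0113  0.0136] wy 0.642
```

play_rows --pt "-0.0065 0.003 0.0004 0 0.13 0 0.024" --pt "-0.0065 0.003 0.0004 0 0.13 0 0.024" --pt "-0.0065 0.003 0.0004 0 0.13 0 0.024" --pt "-0.0065 0.003 0.0004 0 0.13 0 0.024" --pt "-0.003 0.001 0.0 0 0.1 0 0.024" --pt "0 0 0 0 0 0 0.024"

```text
clock: 4.35
position: [515.3, 195.3, 57.1]
ee_rot: [-0.161, 0.688, -0.685, 0.179]
contact_force: [-0.2, 0.0, 0.2]
gripper_width: 23.9
```

```bash
python3 arc.py; python3 go.py 516.4 189.2 52 -152
python3 - <<'E'
from h import *
from bench import *
i=get_image("top");cv2.imwrite("pics/t2.png",cv2.resize(i["color"][178:282,182:342,::-1],None,fx=4,fy=4,interpolation=cv2.INTER_CUBIC))
c,a=blob(i,(45,120,50),(75,255,255),(185,180,340,280));g=world(i,c,42);d=g[:2]-[546.9,131.8];print("green",c,a,g,np.degrees(np.arctan2(d[1],d[0])))
c,a=blob(i,(105,120,50),(125,255,255),(185,180,340,280));g=world(i,c,42);d=g[:2]-[546.9,131.8];print("blue",c,a,g,np.degrees(np.arctan2(d[1],d[0])))
E
```

```text
post ang 116.43759615164039 r 70.95384100460873
t 4.35 pos [515.3 195.3  57.1] yaw -152.1 down [ 0.024  0.01  -1.   ] w 23.9
F [-0.2  0.   0.2] T [-0.01  0.04 -0.05] q [ 0.66  0.39 -0.38  0.01 -0.77 -0.18]
shift m [0.002  0.0051 0.0059] wy -0.002
green (211.58677685950414, 220.62809917355372) 121.0 [561.59225375 179.88960443  42.        ] 73.0111295220925
blue (242.0948275862069, 214.18965517241378) 116.0 [581.01382409  95.55065089  42.        ] -46.73839548568058
```

View pics/t2.png

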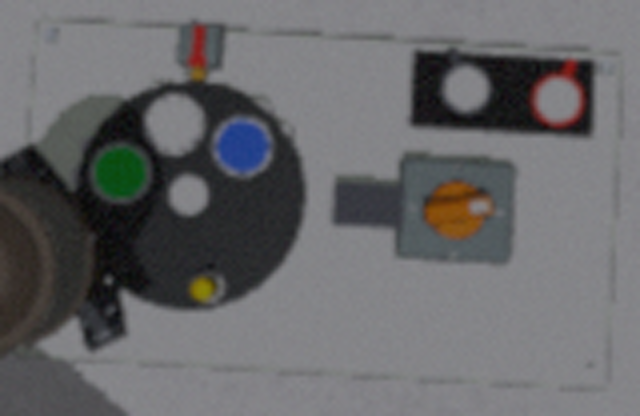

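The turret moved only about 9° and the post has slipped out of the cage: it is at crop (203,289) while the gripper is at the left. I'll check the tool geometry in the wrist image.

Run:
```python
from h import *
from bench import *
import pickle
i=pickle.load(open("w1.pkl","rb"));r=R.from_quat([0.596,-0.389,0.388,-0.586])
T=np.array([490.3,97.2,145.5])
for o in([0,0,0],[22,0,0],[-22,0,0],[0,-19,0],[22,-19,0],[0,0,11],[0,0,-11]):print(o,px(i,T+r.apply(o)).round(0))
print("cam in tool",r.inv().apply(i["origin"]-T).round(1), "cam fwd in tool",r.inv().apply(R.from_quat(i["orientation"]).apply([0,0,1])).round(3))
i=get_image("wrist");cv2.imwrite("pics/w2.png",i["color"][:,:,::-1])
```

```text
[0, 0, 0] [275. 244.]
[22, 0, 0] [312. 244.]
[-22, 0, 0] [238. 244.]
[0, -19, 0] [275. 258.]
[22, -19, 0] [316. 258.]
[0, 0, 11] [275. 227.]
[0, 0, -11] [275. 261.]
cam in tool [   1.7 -177.7   77.3] cam fwd in tool [-0.     0.953 -0.303]
```

View pics/w2.png

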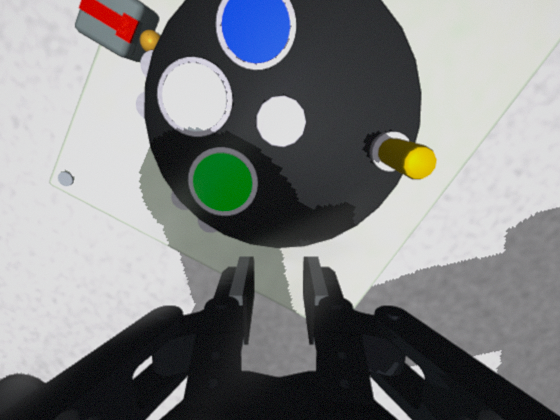

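The fingertips show at row 258 with about 2.1 px/mm between them, while the TCP should project to row 244 at 1.7 px/mm. That suggests the tips may sit higher than the reported TCP. I'll check with the scene camera.

Run:
```python
from h import *
from bench import *
s=read_state();i=get_image("scene");r=R.from_quat(s["ee_rot"])
x0,y0=230,100
im=cv2.resize(i["color"][y0:y0+120,x0:x0+130,::-1],None,fx=5,fy=5,interpolation=cv2.INTER_CUBIC)
for o,c in(([0,0,0],(0,0,255)),([0,-19,0],(0,255,255)),([0,-36,0],(255,0,255)),([0,-73,0],(255,255,0))):
    p=(px(i,s["position"]+r.apply(o))-[x0,y0]+.5)*5;print(o,p);cv2.circle(im,tuple(int(v) for v in p),4,c,1)
cv2.imwrite("pics/s3.png",im)
```

```text
[0, 0, 0] [387.03114671 374.37237293]
[0, -19, 0] [387.59074036 351.85913815]
[0, -36, 0] [388.0986522  331.42513445]
[0, -73, 0] [389.22838785 285.97428975]
```

View pics/s3.png

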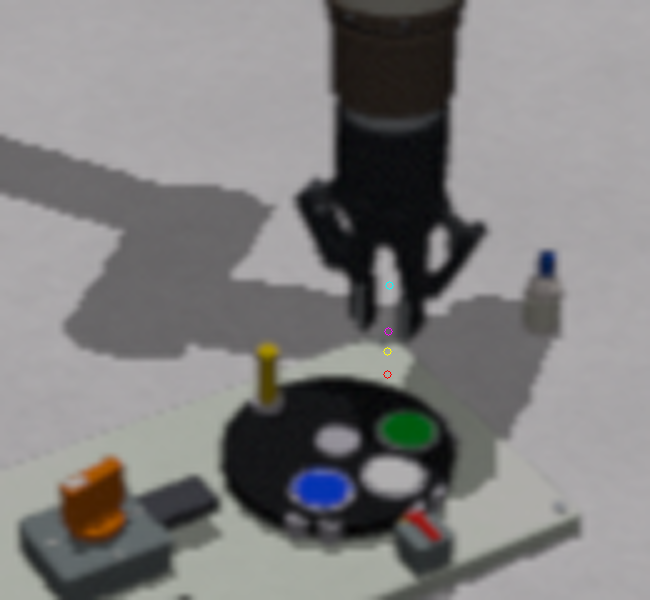

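The scene view confirms it. The real fingertips are at crop (388,330), while the reported TCP projects to (387,374), so the tips are about 33 mm above the reported TCP. The post top is at (267,350), so the first pass only grazed it. I'll go up, back along the arc, and lower much further.

play_rows --pt "0 -0.03 0 0 0 0 0.045" --pt "0 -0.015 0 0 0 0 0.045" --pt "0.008 0 0.001 0 -0.14 0 0.045" --pt "0.008 0 0.001 0 -0.14 0 0.045" --pt "0.008 0 0.001 0 -0.14 0 0.045" --pt "0.008 0 0.001 0 -0.14 0 0.045" --pt "0.008 0 0.001 0 -0.14 0 0.045" --pt "0.008 0 0.001 0 -0.14 0 0.045" --pt "0.008 0 0.001 0 -0.14 0 0.045" --pt "0.008 0 0.001 0 -0.14 0 0.045"

```text
clock: 5.5
position: [484.8, 136.9, 105.8]
ee_rot: [-0.515, 0.471, -0.478, 0.534]
contact_force: [-0.6, 0.2, -0.6]
gripper_width: 44.9
```

```bash
python3 go.py 483.6 117.1 90 -76.9
```

```text
t 5.5 pos [484.8 136.9 105.8] yaw -84.3 down [ 0.026  0.013 -1.   ] w 44.9
F [-0.6  0.2 -0.6] T [-0.05  0.05  0.01] q [ 0.6   0.26 -0.44  0.01 -0.85  1.07]
shift m [ 0.0198  0.0155 -0.0036] wy -0.129
```

play_rows --pt "0.01 0.0 -0.002 -0.027 -0.129 -0.01 0.045" --pt "0.008 0.005 -0.002 0 0 0 0.045" --pt "0 0.0 0 0 0 0 0.045" --pt "0 0 0 0 0 0 0.045"

```text
clock: 5.9
position: [482.8, 116.5, 101.1]
ee_rot: [-0.554, 0.438, -0.439, 0.555]
contact_force: [-0.7, -0.0, -0.2]
gripper_width: 44.8
```

```bash
python3 go.py 483.6 117.1 22 -76.9
```

```text
t 5.9 pos [482.8 116.5 101.1] yaw -76.7 down [ 0.002 -0.001 -1.   ] w 44.8
F [-0.7 -0.  -0.2] T [ 0.01 -0.    0.03] q [ 0.57  0.26 -0.44  0.   -0.87  1.24]
shift m [-0.0004  0.0791  0.0008] wy 0.004
```

Now I'm precisely above the post. I'll descend in steps.

play_rows --pt "0 0.015 0 0 0 0 0.045" --pt "0 0.015 0 0 0 0 0.045" --pt "0 0.015 0 0 0 0 0.045" --pt "0 0.013 0 0 0 0 0.045" --pt "0 0.005 0 0 0 0 0.045" --pt "0 0.0 0 0 0 0 0.045"

```text
clock: 6.5
position: [483.8, 118.5, 37.3]
ee_rot: [-0.551, 0.439, -0.442, 0.555]
contact_force: [-0.3, -0.2, 0.5]
gripper_width: 45.0
```

```bash
python3 go.py 483.6 117.1 22 -76.9
```

```text
t 6.5 pos [483.8 118.5  37.3] yaw -77.0 down [ 0.007  0.002 -1.   ] w 45.0
F [-0.3 -0.2  0.5] T [ 0.04 -0.   -0.04] q [ 0.57  0.35 -0.51  0.   -0.7   1.23]
shift m [ 0.0013  0.0153 -0.0006] wy -0.001
```

play_rows --pt "0 0.007 0 0 0 0 0.045" --pt "0 0.006 0 0 0 0 0.045" --pt "0 0 0 0 0 0 0.022" --pt "0 0 0 0 0 0 0.022" --pt "0 0 0 0 0 0 0.022"

```text
clock: 7.0
position: [485.1, 119.5, 24.9]
ee_rot: [-0.55, 0.438, -0.442, 0.557]
contact_force: [-0.6, 0.6, 0.1]
gripper_width: 21.9
```

```bash
python3 go.py 483.6 117.1 22 -76.9
```

```text
t 7.0 pos [485.1 119.5  24.9] yaw -77.0 down [ 0.01   0.004 -1.   ] w 21.9
F [-0.6  0.6  0.1] T [0.   0.01 0.  ] q [ 0.57  0.37 -0.52  0.   -0.66  1.23]
shift m [ 0.002   0.0029 -0.002 ] wy -0.002
```

play_rows --pt "-0.0065 0.001 0.0003 0 0.11 0 0.022" --pt "-0.0065 0.001 0.0003 0 0.11 0 0.022" --pt "-0.0065 0.001 0.0003 0 0.11 0 0.022" --pt "-0.0065 0.001 0.0003 0 0.11 0 0.022" --pt "-0.0065 0.001 0.0003 0 0.11 0 0.022" --pt "-0.0065 0.001 0.0003 0 0.11 0 0.022" --pt "-0.0065 0.001 0.0003 0 0.11 0 0.022"

```text
clock: 7.7
position: [488.8, 150.6, 21.5]
ee_rot: [0.341, -0.616, 0.626, -0.335]
contact_force: [-0.5, -1.0, 0.2]
gripper_width: 22.2
```

```bash
cat > tur.py <<'E'
from h import *
from bench import *
i=get_image("top")
for n,lo,hi,o in(("green",(45,120,50),(75,255,255),120),("blue",(105,120,50),(125,255,255),-120)):
    c,a=blob(i,lo,hi,(185,180,255,262));g=world(i,c,42);d=g[:2]-[546.9,131.8];t=np.degrees(np.arctan2(d[1],d[0]));print(n,a,"post ang",(t+o)%360,"turret rad",np.radians((t+o+2-180+180)%360-180))
E
python3 arc.py; python3 tur.py; python3 go.py 516.4 189.2 24 -152
```

```text
post ang 162.08417876031518 r 61.040229197306836
green 120.0 post ang 163.95115919834961 turret rad -0.24519852807731884
blue 117.0 post ang 163.81584104787234 turret rad -0.24756027534085592
t 7.75 pos [490.2 152.   21.5] yaw -123.0 down [ 0.001 -0.015 -1.   ] w 21.6
F [ 1.1  0.3 -1. ] T [ 0.15 -0.07  0.01] q [ 0.63  0.4  -0.49  0.02 -0.69  0.35]
shift m [-0.0455 -0.003   0.0017] wy 0.506
```

play_rows --pt "-0.0066 0 -0.0022 0 0.06 0 0.022" --pt "-0.0066 0 -0.002 0 0.06 0 0.022" --pt "-0.0066 0 -0.0018 0 0.06 0 0.022" --pt "-0.0066 0 -0.0015 0 0.06 0 0.022" --pt "-0.0066 0 -0.001 0 0.06 0 0.022" --pt "-0.0066 0 -0.0005 0 0.065 0 0.022" --pt "-0.005 0 0 0 0.065 0 0.022"

```text
clock: 8.45
position: [504.3, 181.4, 20.4]
ee_rot: [0.205, -0.671, 0.688, -0.185]
contact_force: [-7.0, -6.4, 5.4]
gripper_width: 22.0
```

```bash
python3 arc.py; python3 tur.py; python3 go.py 516.4 189.2 24 -152
```

```text
post ang 130.67383375478352 r 65.34258954505013
green 120.0 post ang 132.48595534571643 turret rad -0.7943699351169725
blue 115.0 post ang 132.41917143272025 turret rad -0.7955355342861213
t 8.5 pos [504.3 181.4  20.3] yaw -148.1 down [-0.021 -0.032 -0.999] w 22.0
F [-8.  -6.   7.6] T [-1.66  2.15 -0.05] q [ 0.66  0.45 -0.41  0.02 -0.75 -0.11]
shift m [-0.0142 -0.0042 -0.0002] wy 0.068
```

play_rows --pt "0 -0.006 0 -0.008 0 0.017 0.022" --pt "-0.004 -0.003 0 -0.008 0.03 0.017 0.022" --pt "-0.005 0 0 0 0.02 0 0.022" --pt "-0.005 0 0 0 0.02 0 0.022"

```text
clock: 8.9
position: [505.0, 181.5, 28.0]
ee_rot: [0.177, -0.685, 0.689, -0.16]
contact_force: [-12.3, -3.7, 9.9]
gripper_width: 22.1
```

```bash
python3 arc.py; python3 tur.py; python3 go.py 516.4 189.2 28 -152
```

```text
post ang 130.1249807164983 r 64.96150272484329
green 118.0 post ang 132.1546206196421 turret rad -0.8001528170131633
blue 115.0 post ang 133.00550906487962 turret rad -0.785302012076593
t 8.95 pos [505.1 181.5  28. ] yaw -152.4 down [-0.023 -0.012 -1.   ] w 21.9
F [-12.   -3.3  10.2] T [-1.02  3.51 -0.03] q [ 0.64  0.44 -0.4  -0.01 -0.76 -0.16]
shift m [-0.0136 -0.0003 -0.0016] wy -0.008
```

The turret has stopped at about -0.795 rad with about 12 N on the tool. I'll check that nothing else is in the way before pushing harder.

Run:
```python
from h import *
from bench import *
i=get_image("wrist");a=cv2.resize(i["color"],(440,330));j=get_image("scene");b=cv2.resize(j["color"][130:220,240:340],(360,324),interpolation=cv2.INTER_CUBIC)
im=np.zeros((330,800,3),np.uint8);im[:,:440]=a;im[:324,440:]=b
cv2.imwrite("pics/w4.png",im[:,:,::-1])
```

```text
(no output)
```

View pics/w4.png

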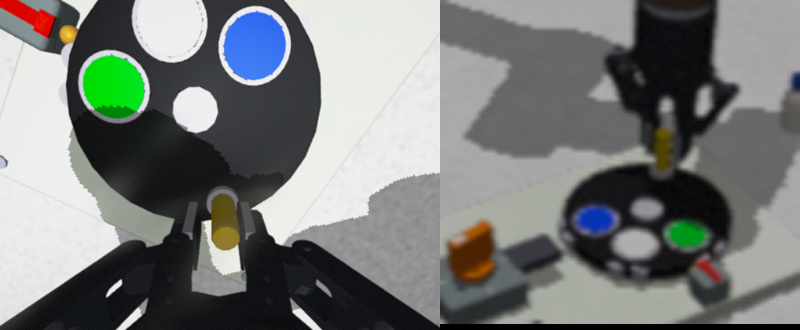

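The post (225,220 in the left panel) sits between the fingers against the trailing one, and nothing else touches. So this is the detent's edge, and I'll push a bit harder.

play_rows --pt "-0.008 0 -0.001 0 0 0 0.022" --pt "-0.01 0 -0.001 0 0 0 0.022" --pt "-0.01 0 -0.001 0 0 0 0.022"

```text
clock: 9.35
position: [510.7, 186.8, 26.6]
ee_rot: [0.189, -0.682, 0.692, -0.144]
contact_force: [-4.9, -0.4, 2.7]
gripper_width: 22.1
```

```bash
python3 arc.py; python3 tur.py; python3 go.py 516.4 189.2 28 -152
```

```text
post ang 123.32455458564574 r 65.81616913131765
green 117.0 post ang 123.52216079723881 turret rad -0.9508176634602254
blue 117.0 post ang 123.30264485231737 turret rad -0.9546489394597312
t 9.4 pos [514.  188.7  26.8] yaw -152.6 down [-0.053 -0.027 -0.998] w 22.2
F [1.9 0.4 0.2] T [ 0.06 -0.25 -0.03] q [ 0.64  0.47 -0.34 -0.01 -0.82 -0.15]
shift m [-0.0023 -0.0014  0.0006] wy -0.011
```

play_rows --pt "-0.002 0 0 0 0 0 0.022" --pt "0 0 0 0 0 0 0.045" --pt "0 0 0 0 0 0 0.045" --pt "0 0 0 0 0 0 0.045"

```text
clock: 9.8
position: [519.8, 192.2, 28.3]
ee_rot: [0.184, -0.683, 0.69, -0.151]
contact_force: [-0.4, -0.6, -0.2]
gripper_width: 45.2
```

```bash
python3 arc.py; python3 tur.py; python3 go.py 516.4 189.2 28 -152
```

```text
post ang 114.17286669722021 r 66.21267620929501
green 118.0 post ang 117.2022919510448 turret rad -1.0611201831205261
blue 119.0 post ang 116.89212982380803 turret rad -1.0665335334557973
t 9.85 pos [519.7 192.2  28.3] yaw -152.6 down [-0.044 -0.021 -0.999] w 45.3
F [ 1.   0.8 -0.5] T [ 0.05 -0.06 -0.  ] q [ 0.64  0.47 -0.33 -0.01 -0.82 -0.15]
shift m [0.0043 0.0005 0.0011] wy -0.01
```

The turret reads about -1.06 rad, so it is home. I'll rise and go over the thumbscrew.

play_rows --pt "0.003 -0.015 0 0 0 0.025 0.045" --pt "0 -0.025 0 0 0 0.025 0.045" --pt "0 -0.03 0 0 0 0 0.045" --pt "0 -0.02 0 0 0.12 0 0.045" --pt "0 0 0 0 0.13 0 0.045" --pt "0 0 0 0 0.12 0 0.045" --pt "0 0 0.045 0 0 0 0.045" --pt "0 0 0.045 0 0 0 0.045" --pt "0 0 0.045 0 0 0 0.045" --pt "0 0 0.045 0 0 0 0.045"

```text
clock: 10.85
position: [538.0, 12.6, 122.7]
ee_rot: [-0.033, 0.708, -0.704, 0.04]
contact_force: [0.6, 0.0, 0.7]
gripper_width: 45.4
```

```bash
python3 tur.py; python3 go.py 540.4 -53.3 110 -174
```

```text
green 118.0 post ang 117.13007921516558 turret rad -1.0623805331234915
blue 0.0 post ang 284.66320655456036 turret rad 1.8616241451118751
t 10.9 pos [537.5   7.3 122.5] yaw -174.3 down [ 0.008  0.005 -1.   ] w 44.6
F [ 0.3 -1.6  0.3] T [-0.24 -0.05  0.01] q [ 0.31  0.3  -0.32 -0.   -0.94 -0.21]
shift m [0.0032 0.0122 0.0606] wy -0.006
```

play_rows --pt "0.001 0.004 0.025 0 0 0 0.045" --pt "0.001 0.004 0.02 0 0 0 0.045" --pt "0.0 0.0 0.005 0 0 0 0.045" --pt "0 0 0 0 0 0 0.045"

```text
clock: 11.3
position: [540.8, -47.7, 114.5]
ee_rot: [-0.029, 0.708, -0.705, 0.037]
contact_force: [-0.0, 0.2, 0.4]
gripper_width: 44.8
```

```bash
python3 go.py 540.4 -53.3 48 -174
python3 - <<'E'
from h import *
from bench import *
import pickle
i=get_image("wrist");cv2.imwrite("pics/w5.png",i["color"][:,:,::-1]);pickle.dump(i,open("w5.pkl","wb"))
print("axis z96",px(i,[540.4,-53.3,96]),"z62",px(i,[540.4,-53.3,62]))
E
```

```text
t 11.3 pos [540.8 -47.7 114.5] yaw -174.7 down [ 0.011  0.006 -1.   ] w 44.8
F [-0.   0.2  0.4] T [ 0.02 -0.02  0.02] q [ 0.21  0.32 -0.32 -0.   -0.92 -0.11]
shift m [0.0016 0.0665 0.0058] wy -0.012
axis z96 [280.31634244 227.27856383] z62 [280.53713184 211.16142697]
```

View pics/w5.png

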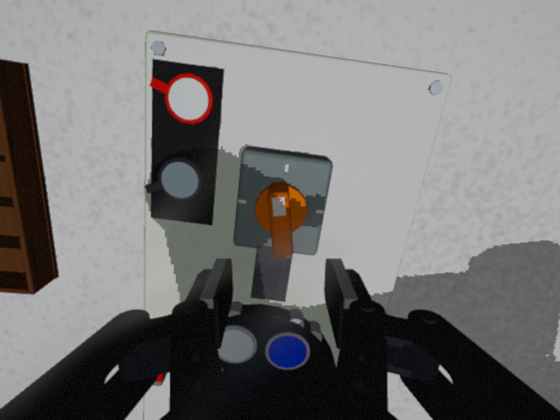

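The wing is between the fingers: its top bar runs from (278,198) at the mark end to (284,252), centre (281,225), against (280,227) expected. It is turned about 5° counterclockwise from the tool, so I'll correct that and descend.

play_rows --pt "0.0015 0.015 0.005 0 -0.08 0 0.045" --pt "0 0.017 0 0 0 0 0.045" --pt "0 0.015 0 0 0 0 0.045" --pt "0 0.01 0 0 0 0 0.045" --pt "0 0.003 0 0 0 0 0.045" --pt "0 0 0 0 0 0 0.045"

```text
clock: 11.95
position: [543.2, -46.5, 54.9]
ee_rot: [-0.059, 0.706, -0.702, 0.071]
contact_force: [-0.2, -0.1, -0.7]
gripper_width: 44.9
```

```bash
python3 go.py 540.4 -53.3 46 -170
```

```text
t 11.95 pos [543.2 -46.5  54.9] yaw -169.4 down [ 0.017  0.007 -1.   ] w 44.9
F [-0.2 -0.1 -0.7] T [-0.06  0.05  0.03] q [ 0.21  0.39 -0.39 -0.   -0.78 -0.02]
shift m [0.0041 0.0088 0.0062] wy 0.01
```

play_rows --pt "0.002 0.004 0.003 0.004 0 -0.018 0.045" --pt "0.0015 0.003 0.003 0 0 0 0.045" --pt "0 0 0 0 0 0 0.045"

```text
clock: 12.25
position: [542.1, -52.8, 48.9]
ee_rot: [0.065, -0.704, 0.704, -0.066]
contact_force: [0.3, -0.0, 0.0]
gripper_width: 45.3
```

```bash
python3 go.py 540.4 -53.3 46 -170
```

```text
t 12.25 pos [542.1 -52.8  48.9] yaw -169.4 down [ 0.002 -0.001 -1.   ] w 45.3
F [ 0.3 -0.   0. ] T [ 0.07 -0.02  0.  ] q [ 0.2   0.4  -0.38  0.   -0.78 -0.02]
shift m [0.0017 0.0029 0.0002] wy 0.011
```

Close on the wing.

play_rows --pt "0.001 0.002 0 0 0 0 0.035" --pt "0 0 0 0 0 0 0.005" --pt "0 0 0 0 0 0 0.005" --pt "0 0 0 0 0 0 0.005" --pt "0 0 0 0 0 0 0.005" --pt "0 0 0 0 0 0 0.005"

```text
clock: 12.85
position: [540.4, -53.5, 47.5]
ee_rot: [0.065, -0.704, 0.704, -0.066]
contact_force: [-1.9, 0.3, 0.1]
gripper_width: 12.2
```

```bash
python3 go.py 540.4 -53.3 46 -170
python3 - <<'E'
from h import *
from bench import *
s=read_state();i=get_image("scene");r=R.from_quat(s["ee_rot"])
x0,y0=190,130
im=cv2.resize(i["color"][y0:y0+100,x0:x0+130,::-1],None,fx=5,fy=5,interpolation=cv2.INTER_CUBIC)
for p,c in((s["position"],(0,0,255)),([540.4,-53.3,84],(255,0,255))):
    p=(px(i,p)-[x0,y0]+.5)*5;print(p);cv2.circle(im,tuple(int(v) for v in p),4,c,1)
cv2.imwrite("pics/s6.png",im)
E
```

```text
t 12.85 pos [540.4 -53.5  47.5] yaw -169.4 down [ 0.001 -0.001 -1.   ] w 12.2
F [-1.9  0.3  0.1] T [0.06 0.08 0.06] q [ 0.2   0.4  -0.39  0.   -0.78 -0.02]
shift m [-0.      0.0015 -0.0002] wy 0.01
[295.0858953  383.20769333]
[293.14067025 339.25491609]
```

View pics/s6.png

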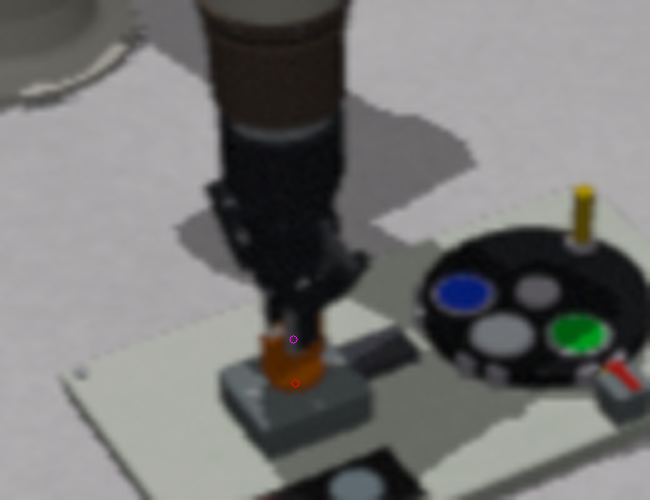

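The fingers grip the wing at crop (295,340), with the tips about 33 mm above the reported TCP as expected. I'll turn it clockwise.

play_rows --pt "0 0 0 0 0.1 0 0.005" --pt "0 0 0 0 0.1 0 0.005" --pt "0 0 0 0 0.1 0 0.005" --pt "0 0 0 0 0.1 0 0.005" --pt "0 0 0 0 0.1 0 0.005" --pt "0 0 0 0 0.1 0 0.005"

```text
clock: 13.5
position: [539.7, -53.5, 47.6]
ee_rot: [-0.153, -0.69, 0.691, 0.153]
contact_force: [-1.1, -0.1, -0.4]
gripper_width: 12.2
```

```bash
python3 go.py 540.4 -53.3 47 -170
```

```text
t 13.5 pos [539.7 -53.5  47.6] yaw 154.9 down [-0.    -0.001 -1.   ] w 12.2
F [-1.1 -0.1 -0.4] T [0.02 0.16 0.06] q [ 0.2   0.4  -0.39  0.   -0.78 -0.64]
shift m [-0.0005  0.0006 -0.0005] wy -0.612
```

play_rows --pt "0 0 0 0 0.08 0 0.005" --pt "0 0 0 0 0.08 0 0.005" --pt "0 0 0 0 0.08 0 0.005" --pt "0 0 0 0 0.08 0 0.005"

```text
clock: 13.9
position: [539.4, -53.5, 47.7]
ee_rot: [-0.263, -0.655, 0.658, 0.263]
contact_force: [-1.4, 0.8, 0.0]
gripper_width: 12.2
```

```bash
python3 go.py 540.4 -53.3 47 -170
```

```text
t 13.9 pos [539.4 -53.5  47.7] yaw 136.3 down [-0.002 -0.003 -1.   ] w 12.2
F [-1.4  0.8  0. ] T [0.24 0.37 2.14] q [ 0.2   0.4  -0.39  0.   -0.78 -0.97]
shift m [-0.0006  0.0006 -0.0008] wy -0.937
```

Wrist torque jumped to 2.1 N m, so it is seated. I'll hold briefly and see.

play_rows --pt "0 0 0 0 0.03 0 0.005" --pt "0 0 0 0 0.03 0 0.005"

```text
clock: 14.1
position: [539.2, -53.4, 47.5]
ee_rot: [-0.278, -0.648, 0.652, 0.279]
contact_force: [-1.1, -0.2, -1.0]
gripper_width: 12.2
```

```bash
python3 go.py 540.4 -53.3 47 -170
```

```text
t 14.1 pos [539.2 -53.4  47.5] yaw 133.6 down [-0.003 -0.006 -1.   ] w 12.2
F [-1.1 -0.2 -1. ] T [0.3  0.31 2.75] q [ 0.2   0.41 -0.39  0.01 -0.78 -1.02]
shift m [-0.0007  0.0005 -0.0009] wy -0.984
```

play_rows --pt "0 0 0 0 -0.05 0 0.005" --pt "0 0 0 0 -0.05 0 0.005"

```text
clock: 14.3
position: [539.2, -53.4, 47.4]
ee_rot: [-0.243, -0.661, 0.667, 0.243]
contact_force: [-0.8, -0.7, -0.3]
gripper_width: 12.6
```

```bash
python3 go.py 540.4 -53.3 47 -130
```

```text
t 14.3 pos [539.2 -53.4  47.4] yaw 139.8 down [-0.004 -0.007 -1.   ] w 12.6
F [-0.8 -0.7 -0.3] T [-0.07  0.23  0.88] q [ 0.2   0.41 -0.39  0.01 -0.78 -0.91]
shift m [-0.0009  0.0004 -0.0009] wy -1.574
```

play_rows --pt "0 0 0 0 -0.12 0 0.005" --pt "0 0 0 0 -0.12 0 0.005" --pt "0 0 0 0 -0.12 0 0.005" --pt "0 0 0 0 -0.12 0 0.005" --pt "0 0 0 0 -0.12 0 0.005" --pt "0 0 0 0 -0.12 0 0.005" --pt "0 0 0 0 -0.12 0 0.005" --pt "0 0 0 0 -0.12 0 0.005" --pt "0 0 0 0 -0.12 0 0.005" --pt "0 0 0 0 -0.12 0 0.005"

```text
clock: 15.3
position: [540.5, -53.4, 47.4]
ee_rot: [-0.169, 0.688, -0.685, 0.171]
contact_force: [-0.0, 0.3, 0.0]
gripper_width: 12.0
```

```bash
python3 go.py 540.4 -53.3 47 -127.5
```

```text
t 15.3 pos [540.5 -53.4  47.4] yaw -152.2 down [ 0.002  0.005 -1.   ] w 12.0
F [-0.   0.3  0. ] T [-0.01  0.11 -0.08] q [ 0.2   0.4  -0.39 -0.01 -0.78  0.29]
shift m [ 0.0001  0.0004 -0.0001] wy -0.432
```

play_rows --pt "0 0 0 0 -0.12 0 0.005" --pt "0 0 0 0 -0.12 0 0.005" --pt "0 0 0 0 -0.1 0 0.005" --pt "0 0 0 0 -0.05 0 0.005" --pt "0 0 0 0 0 0 0.005" --pt "0 0 0 0 0 0 0.005"

```text
clock: 15.9
position: [540.9, -53.0, 47.4]
ee_rot: [-0.292, 0.646, -0.64, 0.297]
contact_force: [-0.7, 0.4, 0.1]
gripper_width: 12.1
```

```bash
python3 go.py 540.4 -53.3 47 -127.5; python3 tur.py;  python3 - <<'E'
from h import *
from bench import *
i=get_image("wrist");j=get_image("scene")
a=cv2.resize(i["color"],(440,330));b=cv2.resize(j["color"][130:220,190:290],(360,324),interpolation=cv2.INTER_CUBIC)
im=np.zeros((330,800,3),np.uint8);im[:,:440]=a;im[:324,440:]=b
cv2.imwrite("pics/f7.png",im[:,:,::-1])
E
```

```text
t 15.9 pos [540.9 -53.   47.4] yaw -130.8 down [ 0.003  0.011 -1.   ] w 12.1
F [-0.7  0.4  0.1] T [-0.12  0.25  0.04] q [ 0.19  0.41 -0.38 -0.01 -0.78  0.68]
shift m [ 0.0006  0.0004 -0.0002] wy -0.057
green 119.0 post ang 117.04090629314057 turret rad -1.0639368942164522
blue 0.0 post ang 284.66320655456036 turret rad 1.8616241451118751
```

View pics/f7.png

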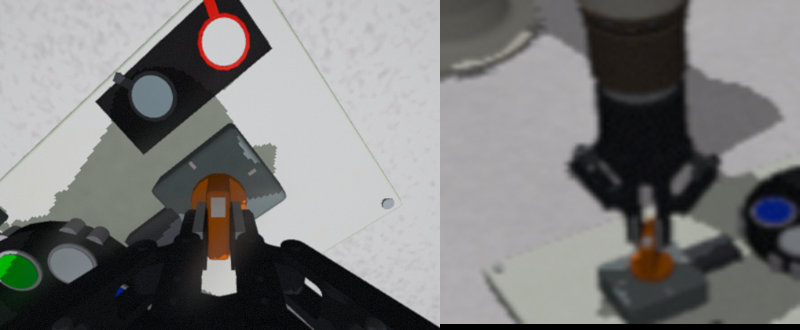

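The wing is held squarely between the fingers at (218,225) in the left panel, with the mark end forward. The green lens is still home. I'll make a small last trim and settle.

play_rows --pt "0 0 0 0 -0.05 0 0.005" --pt "0 0 0 0 0 0 0.005" --pt "0 0 0 0 0 0 0.005" --pt "0 0 0 0 0 0 0.005" --pt "0 0 0 0 0 0 0.005" --pt "0 0 0 0 0 0 0.005"

```text
clock: 16.65
position: [541.0, -52.9, 47.4]
ee_rot: [-0.307, 0.639, -0.633, 0.312]
contact_force: [-0.5, 0.4, 0.6]
gripper_width: 12.8
```

```bash
python3 go.py 540.4 -53.3 47 -127.5; python3 -c "
from bench import *
print(read_state()['joint_vel'].round(4)); job_done()"
```

```text
t 16.65 pos [541.  -52.9  47.4] yaw -128.1 down [ 0.003  0.011 -1.   ] w 12.8
F [-0.5  0.4  0.6] T [-0.19  0.26 -0.01] q [ 0.19  0.41 -0.38 -0.01 -0.78  0.72]
shift m [ 0.0006  0.0004 -0.0002] wy -0.01
[ 0.0001  0.0012 -0.0004  0.0007  0.0016 -0.0051]
the job is handed in; nothing more can be done
```

I turned the turret by its post into the green detent and seated the thumbscrew. Then I backed it off about a quarter turn and handed the job in at 16.7 s with the fingers still holding the wing.

**Last checks**
- **Turret:** the top camera puts it at about -1.06 rad, against -1.047 for the green detent.
- **Seat:** wrist torque rose to 2.75 N m against the stop.
- **Back-off:** the tool turned back about 1.56 rad from the seat, which I worked out from torque and angle. That puts the thumbscrew at about 0.64 rad.
- **Grip:** the jaws stopped on the wing at about 12 to 13 mm (nominal 14 mm), and the arm was practically still. Finger force can't be read directly.
- **Bystanders:** I saw none touched or moved, but did not measure their positions at the end.

**What went wrong or disagreed**
- **Slipped first pass:** my first try at the post slid off after about 9°. The camera images showed the real fingertips about 33 mm above the reported TCP, so I went lower and repeated the turn.
- **Grip height:** because of that mismatch I gripped the wing at a compromise height. The grasp point should be within about 20 mm of the wing's middle whether the reported TCP or the images are right.

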